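# Change lights on the closet charging dock and line up the finished ones

## Robot

A 7-joint arm with a two-finger parallel gripper is mounted at the origin on the work surface. World frame = base frame: x ahead of the robot, y to its left, z up, the work surface at z = 0. Lengths are in m, angles in rad, forces in N, time in s.
With the tool pointing down it reaches from about 0.425 to 0.925 m from the base axis. Payload 6.8 kg.
Tool frame: the origin (TCP) lies between the finger pads; the fingertips stand r.tips_ahead ahead of it and the grasp point (between the pads) lies 5 mm behind it (r.tips_ahead is the distance from the TCP to the fingertips, in m); z points along the fingers, y is the line along which they close (so a half turn about z gives the same grasp; the last joint's range is limited). The gripper opens to 85 mm and grips with 20 to 120 N. Pads are 22 mm wide; open, the fingers measure 114 mm over their backs; the gripper's body (76 mm by 85 mm) begins 54 mm behind the grasp point. The pads swing forward as they close: fully open they stand 13 mm farther back than shut.
Start: joints at [1.203, 0.477, 0.022, 1.555, -0.011, 1.109, -0.083], TCP at [0.173, -0.652, 0.245] pointing down, gripper open.
Joint ranges: [-2.96, 2.96], [-0.34, 2.1], [-1.41, 1.46], [0.24, 2.44], [-1.37, 4.51], [0.17, 1.92], [-2.96, 2.96]. Speed limits (rad/s): [2.39, 2.39, 3.14, 3.14, 3.14, 3.14, 3.14].

## Interface

Orientations are given as a rotation vector (axis times angle).
In Python, from bench import r gives the robot as it stands.
- The arm moves only by the tool move_arm, never from a script. Its argument "rows" is one flat list of numbers, 4 for each row, row after row: the shift along the tool's x, y, z in cm, then the turn about the tool's z in degrees. In form: [tx, ty, tz, twist, tx, ty, tz, twist, ...]. A call has 1 to 10 rows; each row is the pose to reach, as a shift and turn from the pose commanded when the call began, along the tool's axes at that moment; what a row does not reach only later rows make up. A row lasts 1/8 s, in which the tool goes at most 62.5 mm and 10.7 degrees, less where a joint would pass 70% of its speed; a pose out of reach is approached as far as the arm can. A call with a gripper value outside its range is refused whole. "fingers" is the opening, from 0 (shut) to 1 (fully open), set as the call begins (left out, the last holds). The fingers move at their own pace and stop on an object; "newtons" is the grip in N (left out, the last holds). Time passes only in rows, so rows that repeat a pose let the fingers close. It gives the time, the measured TCP pose, the force, the opening and the grip force at its end, in the units of the state.
- r.get_obs(): the state, without advancing time (a new reading comes with each control period).
- r.grab_frame(name): name is "scene" or "top" or "wrist"; returns the picture (384x512x3 uint8, blue, green, red); there is no depth.
- r.camera_params(name): a dict with "fx", "fy", "cx", "cy" (pixels), "world_from_camera" (4x4, takes a point from camera to world coordinates). Camera axes: x right, y down, z forward; pixel columns grow to the right and rows downward; lengths in m; the calibration is good to about 2 mm. A picture is of the moment at which its call begins: read the wrist's pose just before it. camera_params takes no time and is no camera call; for the wrist camera it gives the pose at the moment of the call.
- r.hand_in(): hands the job in; it is judged then, once.
The state is a dict: "clock": time; "joints": joint angles; "qvel": joint speeds; "tau": joint torques, N m; "tcp_pos": TCP position; "orientation": TCP orientation; "contact_force": force on the tool from outside, world axes, zero at the start; "moment": the same for the moment, N m; "grip_width": finger opening in m; "gripper_force": force on a finger pad.
Only numpy, scipy, OpenCV 4.12 (cv2) and the standard library are available. Lean on these libraries where they do the work, as an engineer would, in place of code of your own. Each camera call takes 0.05 s, during which the arm holds its last target. There are 200 camera calls.

## Task

The puck light under the dock's head is charged: raise the head's red lever fully, turn the plate one click counter-clockwise with its orange post so that the waiting light comes under the head, and lower the lever fully again. Then line up the charged light and all the loose lights on the shelf in the row strip, button up, each centred on a ring of its own. Leave the waiting light charging and do not push away or tip the tin, the funnel or the lint roller.

Things in the scene. Friction and masses are not known exactly. Their poses are not given: they have to be found in the camera images.
- dock: charging dock, fixed: black round base 230 mm across, aluminium turning plate on it with its top 32 mm above the shelf. Origin on the shelf, on the plate's vertical axis; +x points to the column (150 mm from the axis, 50 mm wide, 135 mm high). From the column a grey head (36 mm wide, underside at 90 mm, top at 135 mm) reaches in to 48 mm from the axis, over the charging place.
- turntable (a joint): angle of the plate in rad, 0 at the start, growing counter-clockwise seen from above; sprung click stops at 0, 1.571 and 3.142: about 2.5 N at the post to leave a stop, and it settles by itself when left near one. While the contact foot is down its brass prongs straddle the button of the light under the head and hold the plate (do not force it).
- post (a point): centre of the orange grip post on the plate's rim, 10 mm below its top: post 12 mm in diameter, 45 mm tall, standing on the plate at 100 mm radius (this point 67 mm above the shelf); at 135 deg from the dock's +x axis when the plate is at 0; it moves with the plate.
- lever (a joint): cue lever on the front of the head, in rad: 0 = down, level (contact foot down), 0.9 = fully up (foot raised 16 mm, plate free). Stays where it is left; about 2 N at its end. It turns about a level axis (parallel to the dock's y) at dock x = 50 mm, 112 mm above the shelf, and points to the dock's -x.
- lever_grip (a point): centre of the lever's red end, 26 mm long, 14 mm wide (along the dock's y) and 12 mm thick, 66 mm from the pivot; moves with the lever.
- charge_spot (a point): place under the head, on the plate's top, where a light charges; at the dock's x = 75 mm, fixed to the dock. The plate has four such open places at 75 mm radius, 90 deg apart: each has four stops, 5 mm high, on its diagonals (about 2 mm clearance round a light; the radial and tangential sides are free).
- charged: white LED puck light with a blue band: disc 50 mm across, body 18 mm high, grey press button (16 mm across) in the middle up to 25 mm, 60 g; origin at the centre of its underside, z up through the button. At the start it stands in the plate place under the head.
- waiting: white LED puck light with a blue band: disc 50 mm across, body 18 mm high, grey press button (16 mm across) in the middle up to 25 mm, 60 g; origin at the centre of its underside, z up through the button. At the start it stands in the plate place a quarter turn clockwise from the head (dock -y), and a quarter turn counter-clockwise brings it under the head.
- strip: row strip: thin inlay flush in the shelf (no step), 66 x 384 mm, long side along its y, with five rings; origin at its centre.
- ring1 (a point): centre of ring 1 on the row strip, at shelf height; the rings are 60 mm across, 76 mm apart along the strip's y, ring1 at its +y end and ring5 at its -y end.
- ring2 (a point): centre of ring 2 on the row strip, at shelf height; the rings are 60 mm across, 76 mm apart along the strip's y, ring1 at its +y end and ring5 at its -y end.
- ring3 (a point): centre of ring 3 on the row strip, at shelf height; the rings are 60 mm across, 76 mm apart along the strip's y, ring1 at its +y end and ring5 at its -y end.
- ring4 (a point): centre of ring 4 on the row strip, at shelf height; the rings are 60 mm across, 76 mm apart along the strip's y, ring1 at its +y end and ring5 at its -y end.
- ring5 (a point): centre of ring 5 on the row strip, at shelf height; the rings are 60 mm across, 76 mm apart along the strip's y, ring1 at its +y end and ring5 at its -y end.
- light1: white LED puck light with a blue band: disc 50 mm across, body 18 mm high, grey press button (16 mm across) in the middle up to 25 mm, 60 g; origin at the centre of its underside, z up through the button. Finished light lying loose on the shelf; two to four of these are present.
- light2: white LED puck light with a blue band: disc 50 mm across, body 18 mm high, grey press button (16 mm across) in the middle up to 25 mm, 60 g; origin at the centre of its underside, z up through the button. Finished light lying loose on the shelf; two to four of these are present.
- light3: white LED puck light with a blue band: disc 50 mm across, body 18 mm high, grey press button (16 mm across) in the middle up to 25 mm, 60 g; origin at the centre of its underside, z up through the button. Finished light lying loose on the shelf; two to four of these are present.
- light4: white LED puck light with a blue band: disc 50 mm across, body 18 mm high, grey press button (16 mm across) in the middle up to 25 mm, 60 g; origin at the centre of its underside, z up through the button. Finished light lying loose on the shelf; two to four of these are present.
- tin: bystander: brass-coloured round tin, 50 mm across, 22 mm high, among the lights, origin under its centre
- funnel: bystander: orange funnel standing on its mouth, 100 mm across, 100 mm high, behind the loose lights
- lint_roller: bystander: lint roller handle, steel roller and black grip, 150 mm long, lying at the right

How it is judged:
By the outcome, as a careful person would: the job done as asked, in the order asked, and still so for the second after the job is handed in, with the robot touching nothing.
Of light1, light2, light3, light4 only 2 to 4 are there at a start; the rules pass over those that are not, and their reading is None.
At some moment in a run one of light1, light2, light3, light4 may be knocked a few centimetres aside while the robot is not near it.
Once in a run the grip may slacken for a moment while it holds something.
It also fails if it takes over 208 s, if anything falls off the work surface, if the arm or the gripper's body presses on something with over 40 N, if the wrist force passes 120 N, or if a joint passes its speed limit or range.

## Working session

There is one attempt and no reset: what is moved stays moved. The work goes in short steps, Python scripts to look and compute and a tool call to move; the robot and the scene stay as the last step left them, time stands still between calls to the robot, and variables do not carry over. Pictures are saved under pics/ and viewed, at most 14 in all, crops included, and the job is handed in when it is done.

Besides the shell and the picture viewer there is one more tool, called as name(argument=value, ...) on one line, values as JSON. move_arm: Moves the arm, as the interface text tells. Its arguments: {"type":"object","properties":{"rows":{"type":"array"},"fingers":{"type":"number"},"newtons":{"type":"number"}},"required":["rows"]}

```bash
ls; mkdir -p pics; python3 - <<'E'
from bench import r
import cv2,numpy as np
o=r.get_obs();print({k:np.round(v,3) for k,v in o.items()});print(r.tips_ahead)
for n in("top","scene"):
    cv2.imwrite(f"pics/{n}0.png",cv2.resize(r.grab_frame(n),(800,600)))
    c=r.camera_params(n);print(n,c["fx"],c["cx"],c["cy"],np.round(c["world_from_camera"],3).tolist())
E
```

```text
pics
{'clock': np.float64(0.0), 'joints': array([ 1.203,  0.478,  0.022,  1.556, -0.011,  1.109, -0.083]), 'qvel': array([ 0.   , -0.001,  0.   ,  0.001, -0.   , -0.   , -0.001]), 'tau': array([ 0.0000e+00, -5.9643e+01,  1.6080e+00, -2.8119e+01,  1.2000e-02,
        9.0000e-03, -0.0000e+00]), 'tcp_pos': array([ 0.173, -0.652,  0.244]), 'orientation': array([-3.113e+00, -4.070e-01,  1.000e-03]), 'contact_force': array([-0.463, -0.16 ,  0.002]), 'moment': array([-0.01 , -0.016,  0.018]), 'gripper_force': np.float64(0.0), 'grip_width': np.float64(0.085)}
0.014
top 371.6794445163919 256.8656557236225 195.69322807663445 [[0.028, -0.985, 0.17, 0.372], [-1.0, -0.028, 0.001, -0.096], [0.004, -0.169, -0.986, 1.221], [0.0, 0.0, 0.0, 1.0]]
scene 425.5299036606064 248.54011961229173 190.82243837604838 [[-0.176, 0.815, -0.552, 1.188], [0.984, 0.135, -0.114, 0.069], [-0.018, -0.564, -0.826, 1.037], [0.0, 0.0, 0.0, 1.0]]
```

View pics/top0.png

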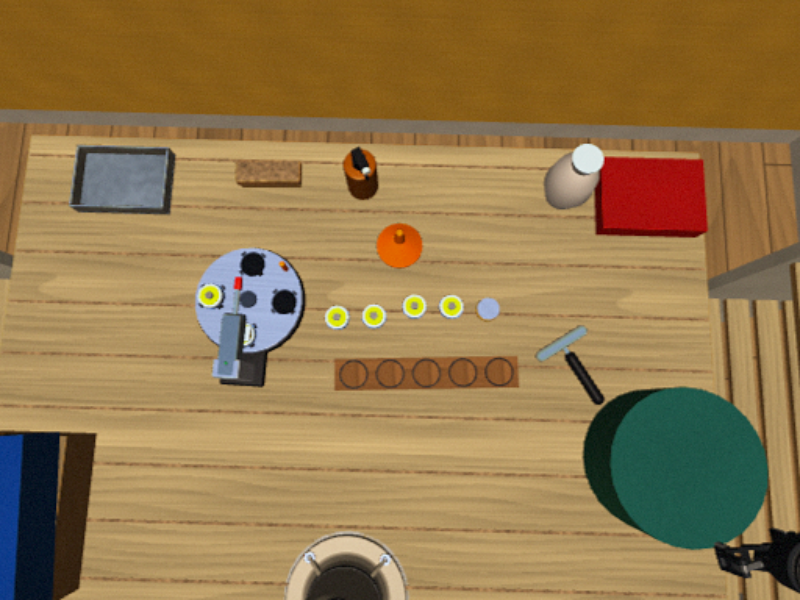

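View pics/scene0.png

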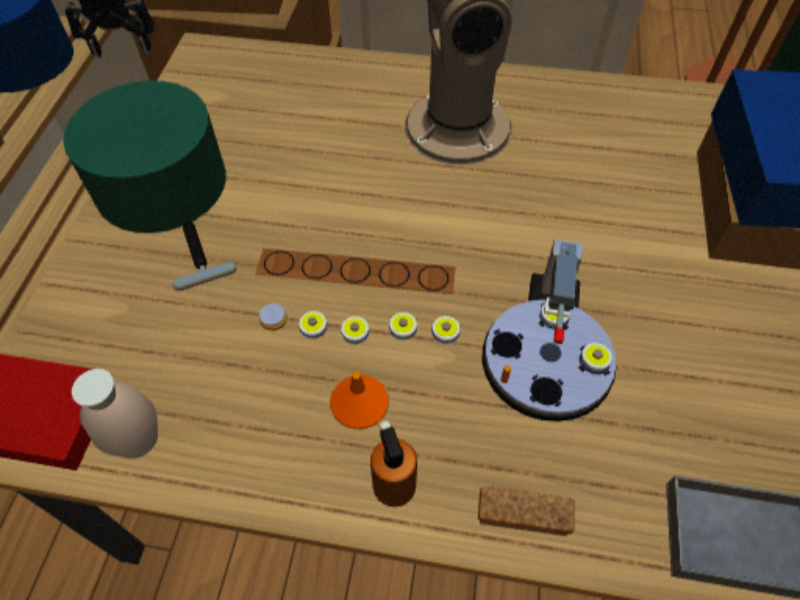

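The top view shows four loose lights (337–452, 305–317), the tin at (488,309) and the strip at (334–518, 357–390). The dock's plate is at (250,300), with the post at (284,266) and the lever end at (238,284). A green lamp shade stands near (680,470) and has to be avoided. Next I measure these.

```bash
cat > h.py <<'E'
from bench import r
import cv2,numpy as np
from scipy.spatial.transform import Rotation as R
def ray(c,u,v):
    T=c["world_from_camera"];d=T[:3,:3]@np.array([(u-c["cx"])/c["fx"],(v-c["cy"])/c["fy"],1]);return T[:3,3],d
def onz(c,u,v,z):
    p,d=ray(c,u,v);return p+d*(z-p[2])/d[2]
def tri(l):
    A=0;b=0
    for c,u,v in l:
        p,d=ray(c,u,v);d=d/np.linalg.norm(d);M=np.eye(3)-np.outer(d,d);A=A+M;b=b+M@p
    return np.linalg.solve(A,b)
def proj(c,P):
    T=np.linalg.inv(c["world_from_camera"]);q=T[:3,:3]@np.asarray(P)+T[:3,3];return c["fx"]*q[0]/q[2]+c["cx"],c["fy"]*q[1]/q[2]+c["cy"]
def blobs(im,lo,hi,amin=15,hull=False):
    m=cv2.inRange(cv2.cvtColor(im,cv2.COLOR_BGR2HSV),lo,hi)
    cs,_=cv2.findContours(m,cv2.RETR_EXTERNAL,cv2.CHAIN_APPROX_NONE);out=[]
    for k in cs:
        k=cv2.convexHull(k)
        M=cv2.moments(k)
        if M["m00"]>=amin: out.append((M["m10"]/M["m00"],M["m01"]/M["m00"],M["m00"]))
    return out
YEL=((24,120,120),(36,255,255))
def lights(n,z=.018,im=None):
    im=r.grab_frame(n) if im is None else im
    c=r.camera_params(n);return [(onz(c,u,v,z),a,(u,v)) for u,v,a in blobs(im,*YEL)]
def target(P,yaw_y=None):
    pass
E
python3 - <<'E'
from h import *
np.set_printoptions(precision=4,suppress=True)
ims={n:r.grab_frame(n) for n in("top","scene")};C={n:r.camera_params(n) for n in ims}
for n in ims:
    cv2.imwrite(f"pics/{n}_raw.png",ims[n])
    print(n)
    for p,a,uv in lights(n,im=ims[n]): print("L",p[:2],a,np.round(uv,1))
    for nm,lo,hi in(("red",(0,170,120),(5,255,255)),("org",(6,190,120),(17,255,255))):
        for u,v,a in blobs(ims[n],lo,hi,4): print(nm,round(u,1),round(v,1),a, onz(C[n],u,v,.067 if nm=="org" else .112)[:2])
# strip: dark-brown
    g=cv2.cvtColor(ims[n],cv2.COLOR_BGR2HSV)
    s=ims[n][238,int(300/1.5625)] if 0 else None
    m=cv2.inRange(g,(5,80,50),(16,190,150));cv2.imwrite(f"pics/m_{n}.png",m)
    cs,_=cv2.findContours(cv2.morphologyEx(m,cv2.MORPH_CLOSE,np.ones((3,3))),cv2.RETR_EXTERNAL,cv2.CHAIN_APPROX_NONE)
    for k in cs:
        (x,y),(w,h),an=cv2.minAreaRect(k)
        if w*h>1200 and max(w,h)/min(w,h)>4:
            print("strip",x,y,w,h); b=cv2.boxPoints(cv2.minAreaRect(k)); print([onz(C[n],*q,0)[:2] for q in b], onz(C[n],x,y,0))
g=cv2.cvtColor(ims["top"],cv2.COLOR_BGR2HSV);print(g[247,218],g[247,240], g[235,216])
# lamp
print("lamp top",tri([(C["top"],690/1.5625,468/1.5625),(C["scene"],140/1.5625,135/1.5625)]))
a=cv2.resize(ims["top"][140:260,110:240],None,fx=4,fy=4,interpolation=cv2.INTER_CUBIC);cv2.imwrite("pics/dock_top.png",a)
a=cv2.resize(ims["scene"][140:280,300:410],None,fx=4,fy=4,interpolation=cv2.INTER_CUBIC);cv2.imwrite("pics/dock_sc.png",a)
E
```

```text
top
L [0.552  0.0416] 91.0 [215.  202.5]
L [ 0.5573 -0.0364] 92.0 [238.9 201.6]
L [ 0.5821 -0.1989] 95.5 [288.6 195.6]
L [ 0.5803 -0.1209] 90.5 [264.9 195.4]
L [0.5907 0.3113] 98.5 [133.6 188.6]
red 152.2 181.0 20.0 [0.5988 0.2252]
red 418.2 124.0 2957.0 [ 0.8051 -0.594 ]
org 255.2 156.7 632.0 [ 0.6969 -0.0858]
org 225.1 107.5 109.0 [0.8608 0.0178]
org 236.2 103.4 68.5 [ 0.8763 -0.0179]
strip 46.55384063720703 330.0307922363281 23.075529098510742 107.16808319091797
[array([-0.0189,  0.5768]), array([0.3009, 0.5995]), array([0.299 , 0.5253]), array([-0.0207,  0.506 ])] [0.1363 0.5516 0.    ]
strip 274.9466857910156 238.35684204101562 20.302167892456055 122.23667907714844
[array([0.4661, 0.0439]), array([ 0.4843, -0.3572]), array([ 0.4181, -0.3578]), array([0.4003, 0.0397])] [ 0.442  -0.1576  0.    ]
scene
L [0.5642 0.3087] 138.5 [381.9 227. ]
L [ 0.5787 -0.1209] 117.5 [226.5 209.3]
L [0.5499 0.042 ] 118.0 [285.2 208.9]
L [ 0.5555 -0.036 ] 116.5 [257.6 206.7]
L [0.4957 0.2274] 19.5 [352.7 202. ]
L [ 0.5796 -0.1987] 116.5 [199.6 205.7]
red 25.5 259.2 3051.5 [ 0.8519 -0.5501]
red 357.7 213.8 33.0 [0.5934 0.2264]
org 251.6 294.1 572.5 [ 0.8293 -0.0047]
org 229.5 256.4 1012.0 [ 0.7424 -0.0758]
org 324.5 235.7 7.0 [0.6443 0.153 ]
strip 203.0 346.5 73.0 406.0
[array([ 0.9518, -0.6235]), array([0.7803, 0.3715]), array([0.9499, 0.3668]), array([ 1.1086, -0.5384])] [ 0.9508 -0.101   0.    ]
strip 243.01486206054688 174.3514862060547 188.55955505371094 19.2042179107666
[array([ 0.4852, -0.385 ]), array([ 0.4123, -0.402 ]), array([0.3904, 0.1819]), array([0.4611, 0.1805])] [ 0.4376 -0.1003  0.    ]
[ 14 175 134] [ 14 184 129] [ 13 180 153]
lamp top [ 0.2735 -0.6218  0.1312]
```

View pics/dock_top.png

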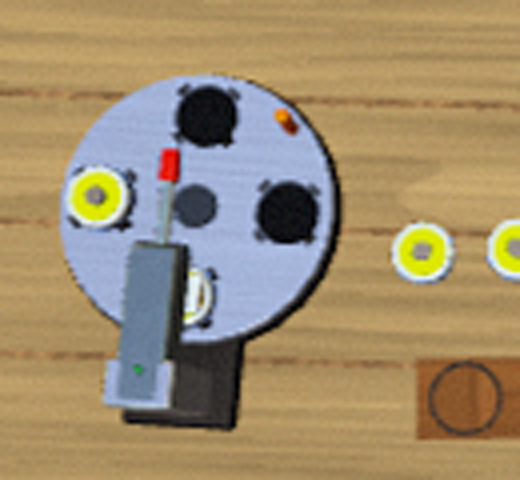

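View pics/dock_sc.png

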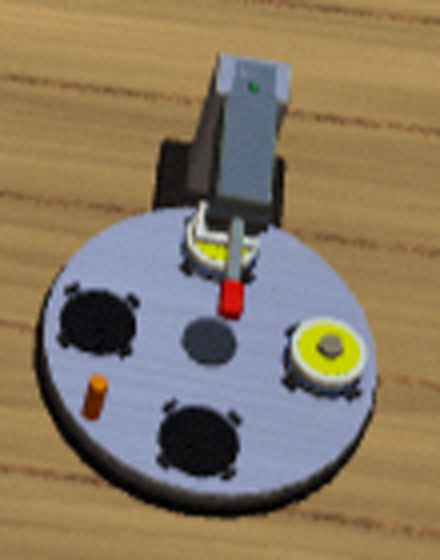

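Crops: the hub is at (195,206) in the top crop and (209,341) in the scene crop. The lever points away from the robot, so dock +x is roughly world −x. The waiting light is on the +y side. Next I fit the dock and strip poses.

```bash
cat > fit.py <<'E'
from h import *
from scipy.optimize import least_squares
np.set_printoptions(precision=4,suppress=True)
C={n:r.camera_params(n) for n in("top","scene")}
f=lambda o,p:((p[0]+.5)/4-.5+o[0],(p[1]+.5)/4-.5+o[1])
T=lambda *p:f((110,140),p); S=lambda *p:f((300,140),p)
d=75e-3
pts=[((0,0,.032),T(195,206),S(209,341)),((0,d,.032),T(287,212),S(98,322)),((-d,0,.032),T(206,116),S(200,440)),
((0,-d,.050),(133.6,188.6),(381.9,227.)),((-.0707,.0707,.077),T(282,113),S(99,381)),((-.016,0,.118),T(170,162),S(231,297))]
def res(q,full=False):
    c,s=np.cos(q[2]),np.sin(q[2]);o=[]
    for P,t,sc in pts:
        W=(q[0]+c*P[0]-s*P[1],q[1]+s*P[0]+c*P[1],P[2])
        o+=[np.subtract(proj(C["top"],W),t),np.subtract(proj(C["scene"],W),sc)]
    return np.array(o) if full else np.ravel(o)
s=least_squares(res,[.58,.235,3.1]);print("dock",s.x,np.degrees(s.x[2]));print(res(s.x,True).reshape(-1,4))
for n in C:
    im=cv2.imread(f"pics/{n}_raw.png");big=cv2.resize(im,None,fx=4,fy=4,interpolation=cv2.INTER_CUBIC)
    if n=="top": x0,x1,y0,y1=210,336,225,253
    else: x0,x1,y0,y1=160,296,155,192
    a=big[y0*4:y1*4,x0*4:x1*4];cv2.imwrite(f"pics/strip_{n}.png",a)
    g=cv2.cvtColor(a,cv2.COLOR_BGR2GRAY);bh=cv2.morphologyEx(g,cv2.MORPH_BLACKHAT,np.ones((15,15)))
    m=(bh>30).astype(np.uint8)*255
    cs,_=cv2.findContours(m,cv2.RETR_EXTERNAL,cv2.CHAIN_APPROX_NONE)
    for k in cs:
        if len(k)<40: continue
        (x,y),w,an=cv2.fitEllipse(cv2.convexHull(k))
        if min(w)>40: print(n,np.round([x,y,*w],1),onz(C[n],(x+.5)/4-.5+x0,(y+.5)/4-.5+y0,0)[:2])
from itertools import product
b1=tri([(C["top"],690/1.5625,468/1.5625),(C["scene"],140/1.5625,135/1.5625)]);print(proj(C["top"],b1),690/1.5625,468/1.5625,proj(C["top"],[.173,-.652,.231]))
E
python3 fit.py
```

```text
dock [0.5815 0.2255 3.0975] 177.47128706829722
[[ 0.0251  0.198  -0.1762  0.6015]
 [ 0.0163  0.3519 -0.2523  0.3229]
 [-0.0538  0.284  -0.42    0.4575]
 [ 0.0452  0.0285 -0.2479  0.2748]
 [-0.5001  0.521   0.0652  0.4643]
 [-0.4088  0.8709  0.0285  0.0178]]
top [158.3  50.8  62.5  68.2] [ 0.443  -0.0734]
top [251.5  45.8  54.8  67.5] [ 0.4493 -0.1495]
top [345.   53.6  73.   74.6] [ 0.4451 -0.226 ]
top [438.   52.5  72.7  76.4] [ 0.4481 -0.302 ]
scene [481.1  90.9  55.   57.7] [0.4305 0.0114]
scene [464.1  93.1  63.   71.2] [ 0.4346 -0.0009]
scene [368.6  82.   64.9  80.5] [ 0.4361 -0.0736]
scene [269.4  72.6  64.6  79.4] [ 0.4397 -0.1495]
scene [170.9  63.   63.2  80.5] [ 0.4429 -0.2258]
scene [73.7 53.3 62.8 79.6] [ 0.446  -0.3019]
(np.float64(439.3724211553703), np.float64(299.9276224727626)) 441.6 299.52 (np.float64(472.74620605607356), np.float64(345.47664337341064))
```

```bash
cat >> h.py <<'E'
D=np.array([.5815,.2255]);YAW=np.radians(177.47)
def dock(x,y): c,s=np.cos(YAW),np.sin(YAW);return D+[c*x-s*y,s*x+c*y]
def rel(x,y,z,yd=None,o=None):
    """shift (cm) & twist (deg) to TCP world x,y,z with tool y along world angle yd (mod 180)"""
    o=o or r.get_obs();M=R.from_rotvec(o["orientation"]).as_matrix()
    sh=M.T@(np.array([x,y,z])-o["tcp_pos"])*100
    cur=np.degrees(np.arctan2(M[1,1],M[0,1]));tw=0
    if yd is not None: tw=-((yd-cur+90)%180-90)
    return np.round(sh,2).tolist()+[round(tw,1)]
E
python3 - <<'E'
from h import *
o=r.get_obs();print(R.from_rotvec(o["orientation"]).as_matrix().round(3))
yd=np.degrees(YAW)+90
x,y=dock(-.016,0);print(x,y)
print(rel(.35,-.4,.42),rel(x,y,.25,yd),rel(x,y,.112,yd))
E
```

```text
[[ 0.966  0.257 -0.   ]
 [ 0.257 -0.966  0.001]
 [-0.    -0.001 -1.   ]]
0.5974844039292435 0.22479372029139574
[23.55, -19.84, -17.51, 0] [63.52, -73.85, -0.46, np.float64(17.4)] [63.52, -73.83, 13.34, np.float64(17.4)]
```

move_arm(rows=[0,0,-6,0,0,0,-12,0,2,0,-14,0,8,-4,-14,0,14,-8,-14,0,20,-12,-14,0,25,-15,-14,0,30,-19,-14,0,34,-24,-14,0,38,-29,-14,0], fingers=1)

```text
clock: 1.45
tcp_pos: [0.4549, -0.2983, 0.3852]
orientation: [3.115, 0.407, 0.0]
contact_force: [1.2, -0.7, 0.0]
grip_width: 0.0856
gripper_force: 0.0
```

```bash
python3 - <<'E'
from h import *
yd=np.degrees(YAW)+90
x,y=dock(-.016,0)
o=r.get_obs();print(o["tcp_pos"],o["clock"],r.tips_ahead,rel(x,y,.25,yd))
E
```

```text
[ 0.45494078 -0.29825241  0.38516473] 1.45 0.014 [27.22, -46.88, 13.52, np.float64(17.4)]
```

move_arm(rows=[3,-5,0,3,6,-10,2,6,9,-15,4,9,12,-20,6,12,15,-26,8,15,18,-31,10,17.4,21,-36,11,17.4,24,-41,12,17.4,26,-44,13,17.4,26,-44,13,17.4])

```text
clock: 2.7
tcp_pos: [0.5915, 0.1955, 0.254]
orientation: [-3.14, 0.06, 0.004]
contact_force: [-0.5, -0.3, -0.7]
grip_width: 0.0853
gripper_force: 0.0
```

```bash
cat > w.py <<'E'
from h import *
import sys
yd=np.degrees(YAW)+90
x,y=dock(-.016,0)
o=r.get_obs();print(o["tcp_pos"],o["clock"],rel(x,y,.25,yd),rel(x,y,.112,yd))
im=r.grab_frame("wrist");cv2.imwrite("pics/w0.png",im);c=r.camera_params("wrist");print(proj(c,[x,y,.118]),proj(c,[*dock(-.0707,.0707),.077]),proj(c,[*D,.032]))
E
python3 w.py
```

```text
[0.5914903  0.19550836 0.2539604 ] 2.7 [0.49, -2.95, 0.4, np.float64(0.3)] [0.52, -2.93, 14.2, np.float64(0.3)]
(np.float64(215.75818496403775), np.float64(183.3561169065271)) (np.float64(291.82171686686877), np.float64(116.85411617316299)) (np.float64(224.1012895767058), np.float64(175.61440959267733))
```

View pics/w0.png

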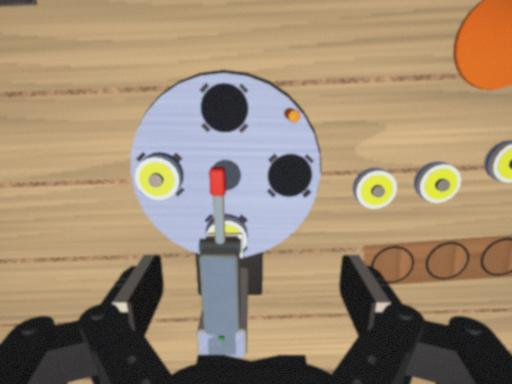

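The prediction agrees with the wrist picture: lever end (217,181), post (292,115), hub (226,175). Next I grip the lever.

move_arm(rows=[0,0,0,0,0,0,0,0,0,0,0,0])

```text
clock: 3.12
tcp_pos: [0.5926, 0.1907, 0.2557]
orientation: [3.141, -0.071, 0.001]
contact_force: [0.4, 0.4, -0.1]
grip_width: 0.0851
gripper_force: 0.0
```

```bash
python3 w.py
```

```text
[0.59259201 0.19070958 0.2557359 ] 3.125 [0.33, -3.43, 0.57, np.float64(-0.1)] [0.32, -3.43, 14.37, np.float64(-0.1)]
(np.float64(213.82057196745336), np.float64(184.20216424594886)) (np.float64(289.4231904576776), np.float64(117.79597355346226)) (np.float64(222.6408245231454), np.float64(176.4559614766046))
```

move_arm(rows=[0.3,-3.4,0,0,0.3,-3.4,0,0,0.3,-3.4,5,0,0.3,-3.4,10,0,0.3,-3.4,14,0,0.3,-3.4,14.8,0,0.3,-3.4,14.8,0,0.3,-3.4,14.8,0])

```text
clock: 4.18
tcp_pos: [0.5982, 0.2261, 0.1095]
orientation: [-3.139, 0.069, -0.005]
contact_force: [0.5, 0.0, 0.6]
grip_width: 0.0854
gripper_force: 0.0
```

move_arm(rows=[0,0,0,0,0,0,0,0,0,0,0,0,0,0,0,0,0,0,0,0,0,0,0,0], fingers=0, newtons=30)

```text
clock: 4.92
tcp_pos: [0.5969, 0.2258, 0.1074]
orientation: [-3.141, 0.068, -0.0]
contact_force: [0.0, -0.6, 0.5]
grip_width: 0.0134
gripper_force: 33.9
```

```bash
cat > s.py <<'E'
from h import *
o=r.get_obs();print(o["tcp_pos"],o["contact_force"],o["grip_width"],o["gripper_force"],r.tips_ahead,o["clock"])
x,y=o["tcp_pos"][:2]-D;c,s=np.cos(YAW),np.sin(YAW);print("dock frame",(c*x+s*y).round(4),(-s*x+c*y).round(4))
M=R.from_rotvec(o["orientation"]).as_matrix();print("dockx in tool",(M.T@[c,s,0]).round(3),"docky",(M.T@[-s,c,0]).round(3))
E
python3 s.py
```

```text
[0.59690761 0.22580731 0.10737453] [ 0.02752584 -0.56186583  0.47649792] 0.013427565690500751 33.855594992637634 0.014 4.925
dock frame -0.0154 -0.001
dockx in tool [-1.    -0.001 -0.   ] docky [-0.001  1.    -0.   ]
```

move_arm(rows=[-0.04,0,-0.73,0,-0.17,0,-1.47,0,-0.37,0,-2.18,0,-0.66,0,-2.87,0,-1.02,0,-3.52,0,-1.45,0,-4.12,0,-1.95,0,-4.68,0,-2.5,0,-5.17,0,-2.75,0,-5.35,0,-2.75,0,-5.35,0])

```text
clock: 6.18
tcp_pos: [0.5696, 0.2268, 0.1615]
orientation: [-3.141, 0.069, -0.001]
contact_force: [0.1, 1.3, -3.1]
grip_width: 0.0135
gripper_force: 29.9
```

```bash
python3 s.py
```

```text
[0.5695927  0.22677336 0.16147488] [ 0.14463012  1.33066484 -3.06934935] 0.013492308333281097 29.88228589296341 0.014 6.175
dock frame 0.012 -0.0007
dockx in tool [-1.    -0.    -0.001] docky [-0.  1. -0.]
```

move_arm(rows=[0,0,0,0,0,0,0,0,0,0,0,0,0,0,0,0,0,0,-5,0,0,0,-8,0,0,0,-8,0,0,0,-8,0], fingers=1)

```text
clock: 7.18
tcp_pos: [0.569, 0.2264, 0.24]
orientation: [3.14, -0.069, -0.001]
contact_force: [-0.2, 0.8, -0.6]
grip_width: 0.0854
gripper_force: 0.0
```

```bash
python3 - <<'E'
from h import *
im=r.grab_frame("wrist");cv2.imwrite("pics/w1.png",im)
t=.100*np.array([np.cos(np.radians(135)),np.sin(np.radians(135))])
o=r.get_obs();print(o["tcp_pos"],o["clock"],rel(*dock(*t),.15,312.5-90),rel(*dock(*t),.067,312.5-90))
E
```

```text
[0.56877366 0.22627705 0.23950161] 7.225 [8.36, 7.08, 8.94, np.float64(45.0)] [8.38, 7.07, 17.24, np.float64(45.0)]
```

View pics/w1.png

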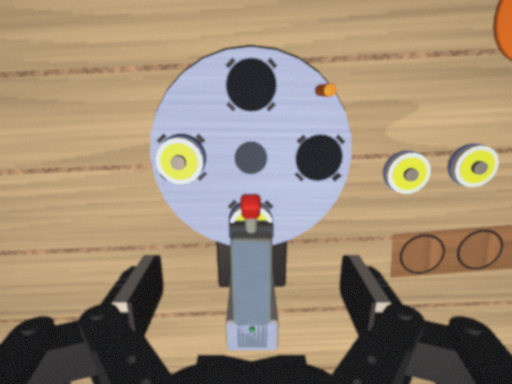

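The lever is up (red end at (251,207)). Next the post.

move_arm(rows=[3,2,0,10,6,4,0,20,8.4,6,0,30,8.4,7,0,40,8.4,7,2,45,8.4,7,7,45,8.4,7,12,45,8.4,7,16,45,8.4,7,17.2,45,8.4,7,17.2,45])

```text
clock: 8.48
tcp_pos: [0.6498, 0.1532, 0.0681]
orientation: [2.874, -1.265, -0.002]
contact_force: [0.3, -0.7, 1.2]
grip_width: 0.0852
gripper_force: 0.0
```

move_arm(rows=[0,0,0,0,0,0,0,0,0,0,0,0,0,0,0,0,0,0,0,0], fingers=0.2, newtons=20)

```text
clock: 9.1
tcp_pos: [0.6503, 0.1532, 0.0689]
orientation: [-2.875, 1.266, -0.0]
contact_force: [0.0, -0.5, -0.1]
grip_width: 0.0173
gripper_force: 0.0
```

```bash
cat > arc.py <<'E'
from h import *
o=r.get_obs();print(o["tcp_pos"],o["clock"],o["grip_width"],o["contact_force"])
for a in (135,180,225): print(a,rel(*dock(.1*np.cos(np.radians(a)),.1*np.sin(np.radians(a))),.066,YAW*180/np.pi+a-90))
v=o["tcp_pos"][:2]-D;print("radius,ang",np.hypot(*v),np.degrees(np.arctan2(v[1],v[0])-YAW)%360)
M=R.from_rotvec(o["orientation"]).as_matrix()
a0=135
for k in range(10,105,10):
    a=np.radians(min(a0+k,228));P=dock(.1*np.cos(a),.1*np.sin(a))-dock(*(.1*np.array([-1,1])/2**.5));print((M.T@[*P,0]*100).round(2),-k)
E
python3 arc.py
```

```text
[0.6502684  0.15316201 0.0689316 ] 9.1 0.01731580632928804 [ 0.00494546 -0.47513699 -0.10475083]
135 [0.02, 0.19, 0.29, np.float64(0.0)]
180 [-2.91, -6.88, 0.29, np.float64(-45.0)]
225 [-9.98, -9.81, 0.29, np.float64(-90.0)]
radius,ang 0.0998092088972754 136.08088754586157
[-0.15 -1.74  0.  ] -10
[-0.6  -3.42  0.  ] -20
[-1.34 -5.    0.  ] -30
[-2.34 -6.43  0.  ] -40
[-3.57 -7.66  0.  ] -50
[-5.   -8.66  0.  ] -60
[-6.58 -9.4   0.  ] -70
[-8.26 -9.85 -0.  ] -80
[-10. -10.  -0.] -90
[-10.52  -9.99  -0.  ] -100
```

move_arm(rows=[-0.15,-1.74,0,-10,-0.6,-3.42,0,-20,-1.34,-5,0,-30,-2.34,-6.43,0,-40,-3.57,-7.66,0,-50,-5,-8.66,0,-60,-6.58,-9.4,0,-70,-8.26,-9.85,0,-80,-9.9,-9.95,0,-90,-10.1,-9.95,0,-90])

```text
clock: 10.35
tcp_pos: [0.6544, 0.2962, 0.0686]
orientation: [-2.927, -1.138, 0.001]
contact_force: [-0.3, 0.6, 1.2]
grip_width: 0.0171
gripper_force: 0.0
```

```bash
python3 arc.py | head -5
```

```text
[0.65439419 0.29620621 0.06864819] 10.35 0.017055415730555103 [-0.3019846   0.58959112  1.17903193]
135 [-10.16, 10.29, 0.25, np.float64(-90.0)]
180 [-3.09, 7.36, 0.25, np.float64(45.0)]
225 [-0.15, 0.29, 0.26, np.float64(0.0)]
radius,ang 0.10155259737862059 226.65707644933144
```

move_arm(rows=[0,0,0,0,0,0,0,0,0,0,0,0,0,0,-6,0,0,0,-12,0,0,0,-17,0,0,0,-17,0,0,0,-17,0], fingers=1)

```text
clock: 11.35
tcp_pos: [0.6553, 0.2943, 0.2384]
orientation: [2.928, 1.137, -0.001]
contact_force: [0.5, 0.1, 0.2]
grip_width: 0.0856
gripper_force: 0.0
```

```bash
python3 - <<'E'
from h import *
im=r.grab_frame("wrist");t=r.grab_frame("top")
a=cv2.resize(t[140:300,110:340],None,fx=3,fy=3);a=np.vstack([a[:, :640] if 0 else cv2.resize(a,(512,356)),im[:240]]);cv2.imwrite("pics/w2.png",a)
c=r.camera_params("top")
for z in(.018,.05): print(z,[(p[:2].round(4).tolist(),a) for p,a,_ in lights("top",z,t)])
c=r.camera_params("wrist");print(dock(0,.075),[onz(c,u,v,.05)[:2] for u,v,a in blobs(im,*YEL)], dock(.075,0))
x,y=dock(.009,0)
print(rel(x,y,.24,np.degrees(YAW)+90),rel(x,y,.159,np.degrees(YAW)+90))
E
```

```text
0.018 [([0.5521, 0.0415], 90.5), ([0.5573, -0.0364], 92.0), ([0.5823, -0.1989], 94.5), ([0.5803, -0.1209], 90.5), ([0.5868, 0.1578], 95.5)]
0.05 [([0.5473, 0.0379], 90.5), ([0.5523, -0.038], 92.0), ([0.5767, -0.1962], 94.5), ([0.5748, -0.1202], 90.5), ([0.5811, 0.151], 95.5)]
[0.57818931 0.15057311] [array([ 0.59603169, -0.06985389]), array([0.56633885, 0.07105837]), array([0.5109855 , 0.22886511]), array([0.58050379, 0.15194756])] [0.50657311 0.22881069]
[-10.68, -0.53, -0.27, np.float64(45.0)] [-10.65, -0.53, 7.83, np.float64(45.0)]
```

View pics/w2.png

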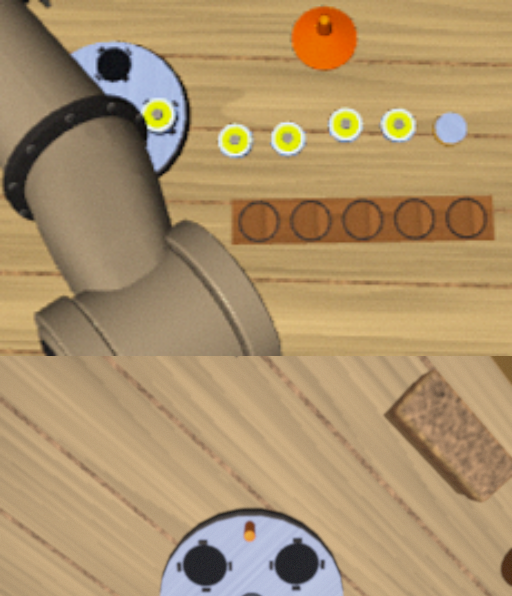

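Plate has turned: the charged light is now at the +90° place. Next I lower the lever.

move_arm(rows=[-4,-0.1,0,10,-8,-0.2,0,20,-10.5,-0.4,0,30,-10.5,-0.4,0,40,-10.5,-0.4,0,45,-10.5,-0.4,3,45,-10.5,-0.4,6,45,-10.5,-0.4,7.6,45,-10.5,-0.4,7.6,45,-10.5,-0.4,7.6,45])

```text
clock: 12.7
tcp_pos: [0.5758, 0.2273, 0.1636]
orientation: [-3.14, 0.069, -0.002]
contact_force: [-0.1, -0.8, 1.0]
grip_width: 0.0855
gripper_force: 0.0
```

move_arm(rows=[0,0,0,0,0,0,0,0,0,0,0,0,0,0,0,0,0,0,0,0,0,0,0,0], fingers=0, newtons=30)

```text
clock: 13.45
tcp_pos: [0.5754, 0.2267, 0.163]
orientation: [3.14, -0.069, 0.0]
contact_force: [-0.6, -0.6, 2.7]
grip_width: 0.0127
gripper_force: 34.0
```

```bash
python3 s.py
```

```text
[0.57542979 0.22666823 0.16301651] [-0.61932654 -0.60787015  2.65942831] 0.01268185706073127 34.02801990509033 0.014 13.45
dock frame 0.0061 -0.0009
dockx in tool [-1. -0. -0.] docky [-0.  1.  0.]
```

move_arm(rows=[0.56,0,0.49,0,1.05,0,1.01,0,1.48,0,1.58,0,1.85,0,2.19,0,2.16,0,2.83,0,2.4,0,3.5,0,2.58,0,4.19,0,2.68,0,4.89,0,2.72,0,5.6,0,2.72,0,5.8,0])

```text
clock: 14.7
tcp_pos: [0.6037, 0.2257, 0.1053]
orientation: [-3.14, 0.07, -0.003]
contact_force: [1.5, -2.4, 5.9]
grip_width: 0.013
gripper_force: 37.6
```

move_arm(rows=[0,0,0,0,0,0,0.1,0])

```text
clock: 14.95
tcp_pos: [0.6037, 0.2257, 0.1046]
orientation: [-3.14, 0.07, -0.003]
contact_force: [3.2, -2.1, 5.8]
grip_width: 0.0138
gripper_force: 37.8
```

```bash
python3 s.py
```

```text
[0.6036986  0.22567783 0.10455963] [ 3.22145414 -2.09259177  5.7641139 ] 0.013759816315161858 37.76809215545654 0.014 14.95
dock frame -0.0222 -0.0012
dockx in tool [-1.     0.    -0.002] docky [ 0.     1.    -0.001]
```

move_arm(rows=[0,0,0,0,0,0,0,0,0,0,0,0,0,0,0,0,0,0,-6,0,0,0,-12,0,0,0,-14,0,0,0,-14,0,0,0,-14,0], fingers=1)

```text
clock: 16.08
tcp_pos: [0.6015, 0.2249, 0.2415]
orientation: [3.139, -0.069, -0.005]
contact_force: [0.1, 0.1, 0.8]
grip_width: 0.0854
gripper_force: 0.0
```

```bash
python3 - <<'E'
from h import *
im=r.grab_frame("wrist");cv2.imwrite("pics/w3.png",im);c=r.camera_params("wrist")
for u,v,a in blobs(im,*YEL): print(u,v,a,onz(c,u,v,.05)[:2],onz(c,u,v,.018)[:2])
print([(p[:2].round(4).tolist(),a) for p,a,_ in lights("top",.05)])
o=r.get_obs();print(o["tcp_pos"],o["joints"],rel(.5803,.1515,.15,177.5),o["clock"])
print(proj(c,[*dock(-.016,0),.118]))
E
```

```text
259.7368421052632 241.35087719298244 38.0 [0.51908886 0.2188465 ] [0.50256438 0.21851458]
404.0040796736261 198.6407487401008 694.5 [0.56395704 0.05882399] [0.55191484 0.04250598]
469.56992269852424 192.25322089482313 711.5 [ 0.56813519 -0.01182171] [ 0.55651039 -0.03519716]
319.5455415231534 187.21622655951012 871.0 [0.5813205  0.15180476] [0.5710129  0.14477544]
[([0.5473, 0.0379], 90.5), ([0.5522, -0.038], 91.5), ([0.5767, -0.1962], 94.5), ([0.5749, -0.1203], 91.0), ([0.5805, 0.1504], 96.0)]
[0.60148413 0.22503158 0.24138309] [-0.07232391  0.48192231 -0.53133834  1.61078458  0.26266847  1.1248848
 -2.28351179] [-1.76, 7.42, 9.16, np.float64(90.0)] 16.175
(np.float64(251.86468325576558), np.float64(196.49121451685957))
```

View pics/w3.png

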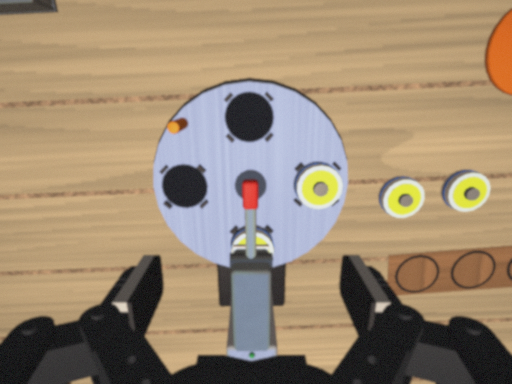

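The lever is down (250,195), the waiting light is under the head and the charged light is at (320,187). Next I pick up the charged light.

move_arm(rows=[0,3,0,-10,-1,6,0,-20,-1.7,7.4,0,-30,-1.7,7.4,0,-40,-1.7,7.4,0,-50,-1.7,7.4,3,-60,-1.7,7.4,6,-70,-1.7,7.4,9,-80,-1.7,7.4,9,-90,-1.7,7.4,9,-90])

```text
clock: 17.42
tcp_pos: [0.5814, 0.1523, 0.1521]
orientation: [-2.27, -2.169, 0.003]
contact_force: [-0.5, -0.6, 0.0]
grip_width: 0.0854
gripper_force: 0.0
```

```bash
python3 - <<'E'
from h import *
o=r.get_obs();print(o["tcp_pos"],o["joints"][6],rel(.5803,.1513,.048,177.5),o["clock"])
E
```

```text
[0.58139349 0.15230173 0.15211065] -0.8277324222463803 [-0.11, -0.07, 10.41, np.float64(-0.1)] 17.425
```

move_arm(rows=[-0.1,-0.1,4,0,-0.1,-0.1,8,0,-0.1,-0.1,10,0,-0.1,-0.1,10.6,0,-0.1,-0.1,10.6,0,-0.1,-0.1,10.6,0])

```text
clock: 18.18
tcp_pos: [0.5821, 0.152, 0.0492]
orientation: [2.27, 2.171, 0.003]
contact_force: [-0.9, -0.6, -0.0]
grip_width: 0.0855
gripper_force: 0.0
```

move_arm(rows=[0,0,0,0,0,0,0,0,0,0,0,0,0,0,0,0], fingers=0, newtons=30)

```text
clock: 18.68
tcp_pos: [0.5817, 0.1516, 0.0486]
orientation: [2.269, 2.171, 0.001]
contact_force: [-0.6, -1.2, 5.4]
grip_width: 0.0486
gripper_force: 30.7
```

```bash
python3 s.py
```

```text
[0.58168473 0.15158393 0.04855467] [-0.57971358 -1.19257515  5.36356933] 0.04863661897936396 30.696866512298584 0.014 18.675
dock frame -0.0034 0.0738
dockx in tool [ 0.    -1.    -0.001] docky [-1. -0.  0.]
```

move_arm(rows=[0,0,-1,0,0,0,-2.5,0,0,0,-3.5,0,0,0,-3.5,0], newtons=45)

```text
clock: 19.18
tcp_pos: [0.5818, 0.1518, 0.084]
orientation: [2.269, 2.171, 0.003]
contact_force: [1.0, -0.1, -1.0]
grip_width: 0.0484
gripper_force: 46.4
```

```bash
python3 - <<'E'
from h import *
o=r.get_obs();print(o["tcp_pos"],o["contact_force"],o["grip_width"],o["clock"],rel(.4365,-.0005,.075,182.2))
E
```

```text
[0.58183868 0.15179419 0.08400467] [ 1.03949073 -0.14634266 -0.96803276] 0.048416560014824486 19.175 [-15.86, -13.85, 0.86, np.float64(-4.7)]
```

move_arm(rows=[-4,-3.5,0,-1,-8,-7,0,-2,-12,-10.5,0,-3,-15.9,-13.8,0,-4.7,-15.9,-13.8,0,-4.7,-15.9,-13.8,0,-4.7])

```text
clock: 19.92
tcp_pos: [0.437, -0.001, 0.083]
orientation: [2.179, 2.262, 0.002]
contact_force: [0.3, 0.2, -1.0]
grip_width: 0.0479
gripper_force: 46.7
```

```bash
cat > rings.py <<'E'
from h import *
import sys
n,out=sys.argv[1:3];im=r.grab_frame(n);c=r.camera_params(n)
cv2.imwrite(out,im);np.save(out+".npy",c,allow_pickle=True)
o=r.get_obs();print(o["tcp_pos"],o["grip_width"],o["clock"])
for k in range(5):
    P=np.array([.4405,-.1496,0])+(2-k)*.076*np.array([-.038,.9993,0]);print(k+1,P[:2].round(4),np.round(proj(c,P),1))
E
python3 rings.py wrist pics/w4.png
```

```text
[ 4.37456197e-01 -3.47624317e-04  8.31113160e-02] 0.04823720611512515 19.975
1 [0.4347 0.0023] [246.1 205.9]
2 [ 0.4376 -0.0737] [246.6 293.8]
3 [ 0.4405 -0.1496] [247.  366.3]
4 [ 0.4434 -0.2255] [247.4 427. ]
5 [ 0.4463 -0.3015] [247.7 478.7]
```

View pics/w4.png

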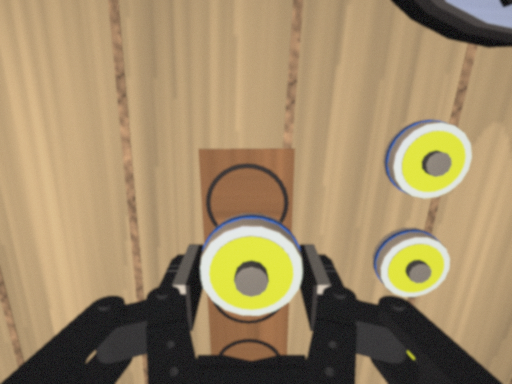

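```bash
python3 - <<'E'
from h import *
im=cv2.imread("pics/w4.png");c=np.load("pics/w4.png.npy",allow_pickle=True).item()
g=cv2.cvtColor(im,cv2.COLOR_BGR2GRAY).astype(int)
# strip-ring line points: dark pixels within annulus region around ring 1, above the puck
v,u=np.nonzero((g<70)&(g>0));k=(u>203)&(u<292)&(v>158)&(v<208);u,v=u[k],v[k]
P=np.array([onz(c,a,b,0)[:2] for a,b in zip(u,v)])
A=np.c_[2*P,np.ones(len(P))];s,*_=np.linalg.lstsq(A,(P**2).sum(1),rcond=None);rad=np.sqrt(s[2]+s[0]**2+s[1]**2)
d=np.abs(np.hypot(*(P-s[:2]).T)-rad);P=P[d<.002];A=np.c_[2*P,np.ones(len(P))];s,*_=np.linalg.lstsq(A,(P**2).sum(1),rcond=None)
print("ring1",s[:2],np.sqrt(s[2]+s[0]**2+s[1]**2),len(P))
e=[onz(c,a,b,0)[:2] for a,b in((200,149),(295,149))];print(e)
o=r.get_obs();print("tcp",o["tcp_pos"])
# held puck: white/yellow
for u,v,a in blobs(im,*YEL): print(u,v,a,onz(c,u,v,.083-.0165+.018)[:2],onz(c,u,v,.018)[:2])
E
```

```text
ring1 [0.4351783  0.00408946] 0.028439872959297747 383
[array([0.40161415, 0.04290788]), array([0.4670334 , 0.04535488])]
tcp [ 4.37456197e-01 -3.47624317e-04  8.31113160e-02]
410.5833333333333 354.76388888888886 24.0 [ 0.52423911 -0.04658464] [ 0.57064324 -0.1133887 ]
415.6298085070327 267.85434672089474 1967.0 [0.51605261 0.00564622] [ 0.5582042  -0.03402609]
250.92858169793686 272.51944504349075 4637.0 [4.38193730e-01 2.55654778e-04] [ 0.43990091 -0.04221684]
433.2859405243709 160.96785735233738 2841.5 [0.51284174 0.05706097] [0.55332543 0.04409645]
```

move_arm(rows=[0.3,-0.3,0,0,0.3,-0.3,3,0,0.3,-0.3,5,0,0.3,-0.3,6,0,0.3,-0.3,6.5,0,0.3,-0.3,6.5,0,0.3,-0.3,6.5,0])

```text
clock: 20.85
tcp_pos: [0.4336, 0.0017, 0.0183]
orientation: [2.178, 2.263, 0.001]
contact_force: [0.3, 0.3, -0.4]
grip_width: 0.0482
gripper_force: 46.7
```

```bash
python3 s.py; python3 -c "
from h import *
print(rel(.4347,.0027,.0165,182.2))"
```

```text
[0.43364301 0.00171789 0.01829345] [ 0.26382474  0.27799784 -0.36165506] 0.048239099780687064 46.703075766563416 0.014 20.85
dock frame 0.1378 0.2301
dockx in tool [ 0.082 -0.997 -0.001] docky [-0.997 -0.082  0.   ]
[0.09, 0.11, 0.18, np.float64(-0.0)]
```

move_arm(rows=[0.1,0.1,0.1,0,0.1,0.1,0.2,0,0.1,0.1,0.2,0,0.1,0.1,0.2,0])

```text
clock: 21.35
tcp_pos: [0.4347, 0.0028, 0.0166]
orientation: [2.178, 2.262, 0.001]
contact_force: [-2.2, -1.5, 11.2]
grip_width: 0.048
gripper_force: 48.0
```

move_arm(rows=[0,0,0,0,0,0,0,0,0,0,0,0,0,0,-3,0,0,0,-8,0,-1,4,-13,0,-3,9,-18,0,-3,11,-18,0,-3,11,-18,0,-3,11,-18,0], fingers=1)

```text
clock: 22.6
tcp_pos: [0.544, -0.0228, 0.1949]
orientation: [-2.177, -2.263, 0.002]
contact_force: [-0.5, -1.0, -0.2]
grip_width: 0.0855
gripper_force: 0.0
```

```bash
cat > st.py <<'E'
from h import *
o=r.get_obs();print(o["tcp_pos"],o["clock"],o["joints"][6].round(2))
for n in("top","scene","wrist"): print(n,[p[:2].round(4).tolist() for p,a,_ in lights(n) if a>60])
E
python3 st.py; python3 rings.py wrist pics/w5.png
```

```text
[ 0.54397849 -0.02284107  0.1949416 ] 22.6 -0.42
top [[0.5823, -0.1989], [0.5808, -0.1208]]
scene [[0.5787, -0.1209], [0.5501, 0.0416], [0.5555, -0.0359], [0.5796, -0.1987], [0.4331, 0.0022]]
wrist [[0.5819, -0.1977], [0.5804, -0.1196], [0.5573, -0.0345], [0.4353, 0.0033], [0.5525, 0.0433]]
[ 0.54421485 -0.02295491  0.1952689 ] 0.08511287969389934 22.8
1 [0.4347 0.0023] [147.  144.2]
2 [ 0.4376 -0.0737] [154.2 211.7]
3 [ 0.4405 -0.1496] [160.5 270.4]
4 [ 0.4434 -0.2255] [166. 322.]
5 [ 0.4463 -0.3015] [170.9 367.6]
```

View pics/w5.png

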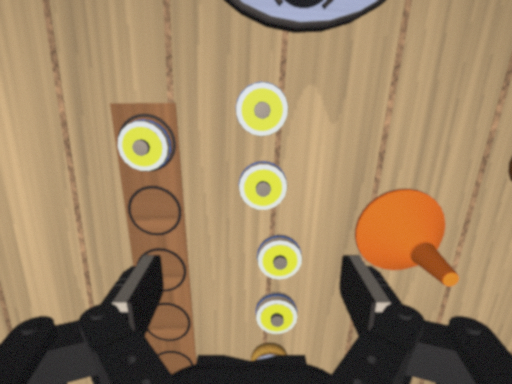

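```bash
cat > fitr.py <<'E'
from h import *
import sys
from scipy.optimize import minimize
def fit(path,ks):
    im=cv2.imread(path);c=np.load(path+".npy",allow_pickle=True).item()
    g=cv2.GaussianBlur(cv2.cvtColor(im,cv2.COLOR_BGR2GRAY),(3,3),0).astype(float)
    t=np.linspace(0,2*np.pi,72,endpoint=False)
    for k in ks:
        P=np.array([.4405,-.1496])+(3-k)*.076*np.array([-.038,.9993])
        best=None
        for dx in np.arange(-.005,.0051,.0005):
            for dy in np.arange(-.005,.0051,.0005):
                for rad in(.0285,.029,.0295,.030):
                    uv=np.array([proj(c,[P[0]+dx+rad*np.cos(a),P[1]+dy+rad*np.sin(a),0]) for a in t[::2]],np.float32)
                    s=cv2.remap(g.astype(np.float32),uv[:,0],uv[:,1],cv2.INTER_LINEAR).mean()
                    if best is None or s<best[0]: best=(s,(P+[dx,dy]).round(4),rad)
        print(k,best)
fit(sys.argv[1],[int(a) for a in sys.argv[2]])
E
python3 fitr.py pics/w5.png 23
```

```text
2 (np.float32(71.172066), array([ 0.4376, -0.0727]), 0.0285)
3 (np.float32(64.428085), array([ 0.441 , -0.1491]), 0.0285)
```

```bash
python3 -c "
from h import *
print(rel(.5518,.0425,.06,182.2),rel(.5518,.0425,.018,182.2))"
```

```text
[6.52, 1.03, 13.52, np.float64(0.0)] [6.52, 1.04, 17.72, np.float64(0.0)]
```

move_arm(rows=[3,0.5,2,0,6.5,1,4,0,6.5,1,9,0,6.5,1,13,0,6.5,1,16,0,6.5,1,17.6,0,6.5,1,17.6,0,6.5,1,17.6,0,6.5,1,17.6,0])

```text
clock: 23.92
tcp_pos: [0.5536, 0.0423, 0.021]
orientation: [2.178, 2.262, 0.002]
contact_force: [-0.5, 0.9, 0.4]
grip_width: 0.0854
gripper_force: 0.0
```

move_arm(rows=[0,0,0,0,0,0,0,0,0,0,0,0,0,0,0,0,0,0,0,0], fingers=0, newtons=45)

```text
clock: 24.55
tcp_pos: [0.553, 0.0422, 0.0206]
orientation: [2.178, 2.263, -0.0]
contact_force: [-2.4, -1.0, 7.2]
grip_width: 0.0479
gripper_force: 45.1
```

move_arm(rows=[0,0,-1,0,0,0,-3,0,0,0,-4.5,0,0,0,-4.5,0,0,0,-4.5,0])

```text
clock: 25.18
tcp_pos: [0.5526, 0.042, 0.0647]
orientation: [2.179, 2.263, -0.0]
contact_force: [-0.3, -0.2, -1.1]
grip_width: 0.0482
gripper_force: 46.4
```

```bash
cat > g.py <<'E'
from h import *
import sys
o=r.get_obs();print(o["tcp_pos"].round(4),o["grip_width"],o["clock"])
im=r.grab_frame("wrist");c=r.camera_params("wrist")
b=[x for x in blobs(im,*YEL) if abs(x[0]-252)<40 and x[2]>3000]
for u,v,a in b: print("held",u,v,(onz(c,u,v,o["tcp_pos"][2]+.0015)-o["tcp_pos"])[:2])
k=int(sys.argv[1]);P=np.array([.4408,-.149])+(3-k)*.076*np.array([-.038,.9993])
print(P,rel(*P,.06,182.2),rel(*P,.0172,182.2))
E
python3 g.py 2
```

```text
[0.5526 0.042  0.0647] 0.04821405269506897 25.175
held 250.88915227452307 267.0436843887572 [0.00039959 0.0038139 ]
[ 0.437912  -0.0730532] [-11.06, -11.88, 0.46, np.float64(-0.0)] [-11.06, -11.87, 4.74, np.float64(-0.0)]
```

```bash
sed -i 's/+.0015)/-float(sys.argv[2])+.018)/; s/.0172,182/float(sys.argv[2]),182/' g.py; python3 g.py 2 .0206
```

```text
[0.5524 0.042  0.0644] 0.048109118491819876 25.225
held 250.90697236653864 267.04261727279567 [0.00062242 0.00128506]
[ 0.437912  -0.0730532] [-11.06, -11.87, 0.44, np.float64(-0.0)] [-11.06, -11.87, 4.38, np.float64(-0.0)]
```

move_arm(rows=[-4,-4,0,0,-8,-8,0,0,-11.1,-11.9,0,0,-11.1,-11.9,0,0,-11.1,-11.9,1,0,-11.1,-11.9,2.5,0,-11.1,-11.9,3.8,0,-11.1,-11.9,4.2,0,-11.1,-11.9,4.2,0,-11.1,-11.9,4.2,0])

```text
clock: 26.52
tcp_pos: [0.4384, -0.0731, 0.023]
orientation: [2.178, 2.263, 0.001]
contact_force: [-0.2, -0.6, -0.5]
grip_width: 0.0479
gripper_force: 46.7
```

```bash
python3 g.py 2 .0206
```

```text
[ 0.4384 -0.0731  0.023 ] 0.04793222658566982 26.525
held 250.91669484838238 267.06523127794685 [0.0007314  0.00094435]
held 249.0485430141178 104.31585413913808 [-0.00286984  0.07709804]
[ 0.437912  -0.0730532] [0.02, -0.05, -3.69, np.float64(-0.0)] [0.02, -0.05, 0.25, np.float64(-0.0)]
```

move_arm(rows=[0,-0.1,0.2,0,0,-0.1,0.2,0,0,-0.1,0.2,0])

```text
clock: 26.95
tcp_pos: [0.4371, -0.0733, 0.0209]
orientation: [2.179, 2.263, 0.0]
contact_force: [-1.1, -0.3, -0.0]
grip_width: 0.0477
gripper_force: 46.7
```

move_arm(rows=[0,0,0,0,0,0,0,0,0,0,0,0,0,0,-4,0,0,1,-9,0,1.5,6,-12,0,3.3,12,-12,0,3.3,12,-12,0,3.3,12,-12,0], fingers=1)

```text
clock: 28.08
tcp_pos: [0.555, -0.0355, 0.1402]
orientation: [-2.177, -2.263, 0.002]
contact_force: [0.2, -0.2, 0.0]
grip_width: 0.0854
gripper_force: 0.0
```

```bash
python3 st.py; python3 -c "
from h import *
print(rel(.557,-.0355,.018,182.2))"
```

```text
[ 0.55501019 -0.03554868  0.14021045] 28.075 -0.47
top [[0.4356, 0.0011], [0.5821, -0.1989]]
scene [[0.5787, -0.1209], [0.5555, -0.0359], [0.5795, -0.1988], [0.4331, 0.0022]]
wrist [[0.5817, -0.1976], [0.5804, -0.1195], [0.4373, -0.0725], [0.557, -0.0346], [0.435, 0.0034]]
[0.09, 0.27, 12.24, np.float64(-0.0)]
```

move_arm(rows=[0.1,0.2,4,0,0.1,0.2,8,0,0.1,0.2,11,0,0.1,0.2,12.2,0,0.1,0.2,12.2,0,0.1,0.2,12.2,0])

```text
clock: 28.98
tcp_pos: [0.5585, -0.0347, 0.0201]
orientation: [2.178, 2.262, 0.002]
contact_force: [1.0, 0.3, 0.5]
grip_width: 0.0853
gripper_force: 0.0
```

move_arm(rows=[0,0,0,0,0,0,0,0,0,0,0,0,0,0,0,0,0,0,0,0], fingers=0, newtons=45)

```text
clock: 29.6
tcp_pos: [0.5581, -0.0347, 0.0199]
orientation: [2.178, 2.262, 0.0]
contact_force: [-2.5, -0.9, 7.6]
grip_width: 0.0484
gripper_force: 45.0
```

move_arm(rows=[0,0,-1,0,0,0,-3,0,0,0,-4.5,0,0,0,-4.5,0,0,0,-4.5,0])

```text
clock: 30.22
tcp_pos: [0.5575, -0.0349, 0.0637]
orientation: [2.179, 2.263, -0.0]
contact_force: [0.5, 0.1, -0.1]
grip_width: 0.0478
gripper_force: 46.5
```

```bash
python3 g.py 3 .0200
```

```text
[ 0.5575 -0.0349  0.0637] 0.0478218391366931 30.225
held 250.94696799340375 268.9464058166554 [0.00052442 0.00066957]
[ 0.4408 -0.149 ] [-10.97, -12.08, 0.35, np.float64(-0.0)] [-10.97, -12.07, 4.35, np.float64(-0.0)]
```

move_arm(rows=[-4,-4,0,0,-8,-8,0,0,-11,-12.1,0,0,-11,-12.1,0,0,-11,-12.1,1,0,-11,-12.1,2.5,0,-11,-12.1,3.8,0,-11,-12.1,4.2,0,-11,-12.1,4.2,0,-11,-12.1,4.2,0])

```text
clock: 31.52
tcp_pos: [0.4413, -0.1491, 0.022]
orientation: [2.178, 2.263, 0.0]
contact_force: [0.6, -0.1, -0.1]
grip_width: 0.0478
gripper_force: 46.7
```

```bash
python3 g.py 3 .0200
```

```text
[ 0.4413 -0.1491  0.022 ] 0.04777728351567012 31.525
held 250.90809374064088 268.9337376460018 [0.00073434 0.00026507]
held 247.75221138322303 103.0393842235714 [-0.00342996  0.07759384]
[ 0.4408 -0.149 ] [0.02, -0.05, -3.79, np.float64(-0.0)] [0.02, -0.05, 0.21, np.float64(-0.0)]
```

move_arm(rows=[0.05,-0.1,0.15,0,0.05,-0.1,0.15,0,0.05,-0.1,0.15,0])

```text
clock: 31.95
tcp_pos: [0.44, -0.1488, 0.0204]
orientation: [2.179, 2.263, 0.0]
contact_force: [-0.4, 0.3, -1.1]
grip_width: 0.0478
gripper_force: 46.7
```

move_arm(rows=[0,0,0,0,0,0,0,0,0,0,0,0,0,0,-4,0,0,1,-9,0,1.5,7,-12,0,2.4,13,-12,0,2.4,14,-12,0,2.4,14,-12,0,2.4,14,-12,0], fingers=1)

```text
clock: 33.2
tcp_pos: [0.577, -0.1199, 0.1395]
orientation: [-2.178, -2.262, 0.003]
contact_force: [-0.2, 0.2, -0.1]
grip_width: 0.0854
gripper_force: 0.0
```

```bash
python3 st.py; python3 -c "
from h import *
print(rel(.580,-.1202,.018,182.2))"
```

```text
[ 0.57703931 -0.11991471  0.13951814] 33.2 -0.32
top [[0.4409, -0.1511], [0.438, -0.0744], [0.4356, 0.0011]]
scene [[0.5787, -0.1209], [0.5797, -0.1987], [0.4331, 0.0022], [0.4352, -0.0742]]
wrist [[0.582, -0.1973], [0.4404, -0.1485], [0.5806, -0.119], [0.4375, -0.0718], [0.4353, 0.0027]]
[-0.01, 0.25, 12.21, np.float64(-0.1)]
```

move_arm(rows=[0,0.2,4,0,0,0.2,8,0,0,0.2,11,0,0,0.2,12.2,0,0,0.2,12.2,0,0,0.2,12.2,0])

```text
clock: 34.1
tcp_pos: [0.5818, -0.1193, 0.0197]
orientation: [2.178, 2.262, 0.002]
contact_force: [0.2, 0.7, 1.0]
grip_width: 0.0852
gripper_force: 0.0
```

move_arm(rows=[0,0,0,0,0,0,0,0,0,0,0,0,0,0,0,0,0,0,0,0], fingers=0, newtons=45)

```text
clock: 34.72
tcp_pos: [0.5814, -0.1195, 0.0194]
orientation: [2.178, 2.262, 0.0]
contact_force: [-2.2, 0.0, 7.3]
grip_width: 0.0479
gripper_force: 45.3
```

move_arm(rows=[0,0,-1,0,0,0,-3,0,0,0,-4.5,0,0,0,-4.5,0,0,0,-4.5,0])

```text
clock: 35.35
tcp_pos: [0.5807, -0.1196, 0.0632]
orientation: [2.179, 2.263, -0.001]
contact_force: [-0.9, -0.9, -1.6]
grip_width: 0.0479
gripper_force: 46.5
```

```bash
python3 g.py 4 .0200
```

```text
[ 0.5807 -0.1196  0.0632] 0.04792311810994584 35.35
held 250.77305676368908 269.0775807590796 [0.00045571 0.0006656 ]
[ 0.443688  -0.2249468] [-10.02, -14.07, 0.3, np.float64(-0.0)] [-10.02, -14.07, 4.3, np.float64(-0.0)]
```

move_arm(rows=[-3,-4,0,0,-6,-8,0,0,-10,-14.1,0,0,-10,-14.1,0,0,-10,-14.1,1,0,-10,-14.1,2.5,0,-10,-14.1,3.8,0,-10,-14.1,4.2,0,-10,-14.1,4.2,0,-10,-14.1,4.2,0])

```text
clock: 36.65
tcp_pos: [0.4443, -0.2245, 0.0216]
orientation: [2.178, 2.263, 0.0]
contact_force: [0.3, -0.5, -0.9]
grip_width: 0.0478
gripper_force: 46.7
```

```bash
python3 g.py 4 .0195
```

```text
[ 0.4443 -0.2245  0.0216] 0.04784415020476306 36.65
held 250.83700063293495 269.1099445251126 [0.000635   0.00043693]
held 247.3617166212534 104.6878519527702 [-0.00362394  0.07691932]
[ 0.443688  -0.2249468] [-0.03, -0.06, -3.83, np.float64(-0.0)] [-0.03, -0.06, 0.22, np.float64(-0.0)]
```

move_arm(rows=[0,-0.1,0.15,0,0,-0.1,0.15,0,0,-0.1,0.15,0])

```text
clock: 37.08
tcp_pos: [0.4429, -0.2247, 0.0199]
orientation: [2.179, 2.263, 0.0]
contact_force: [0.3, -0.4, -1.5]
grip_width: 0.0477
gripper_force: 46.7
```

move_arm(rows=[0,0,0,0,0,0,0,0,0,0,0,0,0,0,-4,0,0,1,-9,0,1.5,7,-12,0,2.1,13,-12,0,2.1,14,-12,0,2.1,14,-12,0,2.1,14,-12,0], fingers=1)

```text
clock: 38.33
tcp_pos: [0.5801, -0.199, 0.139]
orientation: [-2.178, -2.262, 0.003]
contact_force: [0.3, 0.6, 0.5]
grip_width: 0.0852
gripper_force: 0.0
```

```bash
python3 st.py; python3 -c "
from h import *
print(rel(.5813,-.1985,.018,182.2))"; python3 rings.py wrist pics/w6.png; python3 fitr.py pics/w6.png 5
```

```text
[ 0.58005762 -0.19896679  0.13902231] 38.325 -0.19
top [[0.4432, -0.2265], [0.4407, -0.1503], [0.438, -0.0744], [0.4356, 0.0011]]
scene [[0.5795, -0.1988], [0.4331, 0.0022], [0.4352, -0.0742], [0.4387, -0.15], [0.4417, -0.2233]]
wrist [[0.4432, -0.2242], [0.582, -0.1968], [0.4403, -0.1479], [0.4377, -0.0743]]
[0.06, 0.09, 12.16, np.float64(-0.1)]
[ 0.58087268 -0.19904561  0.13969425] 0.08524027769111486 38.525
1 [0.4347 0.0023] [ 50.5 -97.4]
2 [ 0.4376 -0.0737] [70.9 25.3]
3 [ 0.4405 -0.1496] [ 87.6 125.4]
4 [ 0.4434 -0.2255] [101.5 208.7]
5 [ 0.4463 -0.3015] [113.2 279. ]
5 (np.float32(60.480686), array([ 0.4478, -0.3005]), 0.0285)
```

move_arm(rows=[0.05,0,4,0,0.05,0,8,0,0.05,0,11,0,0.05,0,12.2,0,0.05,0,12.2,0,0.05,0,12.2,0])

```text
clock: 39.28
tcp_pos: [0.5829, -0.198, 0.0192]
orientation: [2.178, 2.262, 0.002]
contact_force: [0.4, -0.6, 0.3]
grip_width: 0.0855
gripper_force: 0.0
```

move_arm(rows=[0,0,0,0,0,0,0,0,0,0,0,0,0,0,0,0,0,0,0,0], fingers=0, newtons=45)

```text
clock: 39.9
tcp_pos: [0.5824, -0.198, 0.019]
orientation: [2.178, 2.262, 0.0]
contact_force: [-2.0, -0.5, 6.5]
grip_width: 0.0477
gripper_force: 45.4
```

move_arm(rows=[0,0,-1,0,0,0,-3,0,0,0,-4.5,0,0,0,-4.5,0,0,0,-4.5,0])

```text
clock: 40.52
tcp_pos: [0.5817, -0.198, 0.0627]
orientation: [-2.179, -2.263, 0.001]
contact_force: [-0.1, 0.4, -0.5]
grip_width: 0.0478
gripper_force: 46.4
```

```bash
python3 g.py 5 .0195
```

```text
[ 0.5817 -0.198   0.0627] 0.047775934810410606 40.525
held 250.78221095558249 268.37121128623386 [0.00043347 0.00134624]
[ 0.446576  -0.3008936] [-9.78, -13.87, 0.25, np.float64(-0.0)] [-9.78, -13.87, 4.3, np.float64(-0.0)]
```

move_arm(rows=[-3,-4,0,0,-6,-8,0,0,-9.8,-13.9,0,0,-9.8,-13.9,0,0,-9.8,-13.9,1,0,-9.8,-13.9,2.5,0,-9.8,-13.9,3.8,0,-9.8,-13.9,4.2,0,-9.8,-13.9,4.2,0,-9.8,-13.9,4.2,0])

```text
clock: 41.82
tcp_pos: [0.4472, -0.301, 0.0211]
orientation: [2.178, 2.263, 0.0]
contact_force: [0.2, -0.1, -0.8]
grip_width: 0.0478
gripper_force: 46.6
```

```bash
python3 g.py 5 .019
```

```text
[ 0.4472 -0.301   0.0211] 0.04778495794484242 41.825
held 250.8213418671375 268.40090487751047 [0.00057734 0.00113015]
held 247.39634433169815 102.76592074905359 [-0.00365267  0.07767383]
[ 0.446576  -0.3008936] [0.02, -0.05, -3.88, np.float64(-0.0)] [0.03, -0.06, 0.22, np.float64(-0.0)]
```

Release, and then I back off for the final check.

move_arm(rows=[0,-0.05,0.15,0,0,-0.05,0.15,0,0,-0.05,0.15,0])

```text
clock: 42.25
tcp_pos: [0.4463, -0.3011, 0.0194]
orientation: [2.179, 2.263, -0.0]
contact_force: [0.2, -0.4, -0.3]
grip_width: 0.0478
gripper_force: 46.6
```

move_arm(rows=[0,0,0,0,0,0,0,0,0,0,0,0,0,0,-4,0,0,1,-9,0,3,5,-14,0,8,8,-19,0,13,10,-22,0,15,10,-22,0,15,10,-22,0], fingers=1)

```text
clock: 43.5
tcp_pos: [0.5417, -0.1432, 0.241]
orientation: [2.17, 2.269, 0.003]
contact_force: [0.5, -1.0, 0.2]
grip_width: 0.0853
gripper_force: 0.0
```

```bash
python3 st.py; python3 rings.py wrist pics/w7.png;python3 rings.py scene pics/s7.png; python3 - <<'E'
import cv2,numpy as np
a=cv2.imread("pics/w7.png");b=cv2.imread("pics/s7.png")[130:340,60:450]
cv2.imwrite("pics/f.png",np.vstack([a[:320],cv2.resize(b,(512,276))]))
E
```

```text
[ 0.54169294 -0.1431759   0.24100134] 43.5 -0.18
top [[0.4401, -0.1494], [0.438, -0.0744], [0.4356, 0.0011]]
scene [[0.4331, 0.0022], [0.4353, -0.0741], [0.4387, -0.15], [0.4409, -0.2255], [0.4449, -0.3022]]
wrist [[0.4462, -0.3009], [0.4426, -0.2247], [0.44, -0.149], [0.4373, -0.0726], [0.4352, 0.001]]
[ 0.53980719 -0.14892202  0.23851287] 0.0853554650618752 43.7
1 [0.4347 0.0023] [155.7  18.1]
2 [ 0.4376 -0.0737] [162.5  94.2]
3 [ 0.4405 -0.1496] [168.4 160.3]
4 [ 0.4434 -0.2255] [173.6 218.5]
5 [ 0.4463 -0.3015] [178.2 269.9]
[ 0.53981631 -0.14900994  0.23850695] 0.08533788608443955 43.75
1 [0.4347 0.0023] [276.7 178.1]
2 [ 0.4376 -0.0737] [251.7 175.5]
3 [ 0.4405 -0.1496] [226.9 173. ]
4 [ 0.4434 -0.2255] [202.4 170.5]
5 [ 0.4463 -0.3015] [178.1 168. ]
```

View pics/f.png

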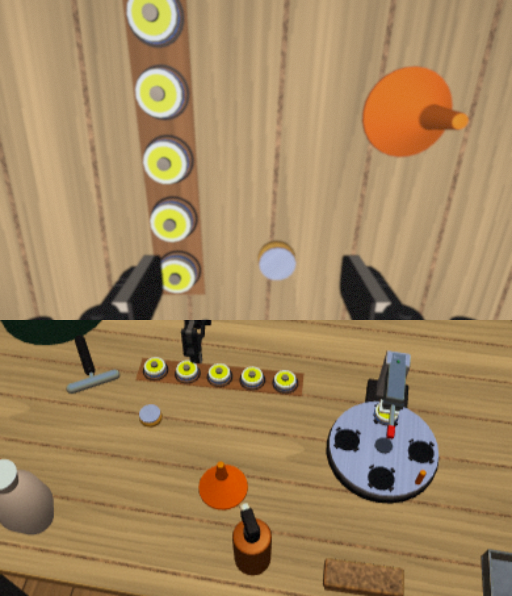

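All five lights sit in their rings, the lever is down over the waiting light, and the tin, funnel and roller have not moved. Handing in.

```bash
python3 -c "
from bench import r
print(r.hand_in())"
```

```text
the job is handed in; nothing more can be done
None
```

Handed in at about 44 s: the waiting light is charging with the lever down, and the charged light and all four loose lights stand button up, each within about 2 mm of its ring's centre by camera; the tin, funnel and lint roller were not touched.

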